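# Gauge a blind bore with a depth rod and set its stop

### The arm

A 6-joint arm with a two-finger parallel gripper is mounted at the origin on a cart in front of the work surface, level with it; the furniture and walls round the work are solid. World frame = base frame: x ahead of the robot, y to its left, z up, the work surface at z = 0. Lengths are in m, angles in rad, forces in N, time in s.
With the tool pointing down it reaches from about 0.35 to 0.975 m from the base axis. Payload 7.1 kg.
Tool frame: the origin (TCP) lies where the fingers leave the gripper's body, on its centre line; the fingertips stand 80 mm ahead of it and the grasp point (between the pads) lies 61 mm ahead of it (pinch_z is the distance from the TCP to the grasp point, in m); z points along the fingers, y is the line along which they close (so a half turn about z gives the same grasp; the last joint's range is limited). The gripper opens to 88 mm and grips with 3 to 60 N. Pads are 20 mm wide; open, the fingers measure 115 mm over their backs; the gripper's body (75 mm by 178 mm) begins 61 mm behind the grasp point.
Start: joints at [-1.304, 0.423, 1.63, -0, 1.089, -0.019], TCP at [0.176, -0.6, 0.303] pointing down, gripper open.
Joint ranges: [-3, 3], [-0.9, 2.11], [0.09, 2.58], [-1.31, 4.45], [0.11, 2.69], [-2.54, 2.54]. Speed limits (rad/s): [2.39, 2.39, 3.01, 3.14, 3.14, 3.14].

### API

Orientations are given as a unit quaternion [x, y, z, w].
In Python, from station import * gives the robot as it stands. The module is installed in compiled form; this text tells all that it offers.
- The arm moves only by the tool play_rows, never from a script. Its argument "deltas" is one flat list of numbers, 6 for each row, row after row: the shift along the tool's x, y, z in cm, then the turn, a rotation vector about the tool's x, y, z in rad. In form: [x, y, z, rx, ry, rz, x, y, z, rx, ry, rz, ...]. A call has 1 to 20 rows; each row is the pose to reach, as a shift and turn from the pose commanded when the call began, along the tool's axes at that moment; what a row does not reach only later rows make up. A row lasts 1/12 s, in which the tool goes at most 41.7 mm and 7.16 degrees, less where a joint would pass 70% of its speed; a pose out of reach is approached as far as the arm can. A call with a gripper value outside its range is refused whole. "grip" is the closure, from -1 (fully open) to 1 (shut), set as the call begins (left out, the last holds). The fingers move at their own pace and stop on an object; "force" is the grip in N (left out, the last holds). Time passes only in rows, so rows that repeat a pose let the fingers close. It gives the time, the measured TCP pose, the force, the opening and the grip force at its end, in the units of the state.
- observe(): the state, without advancing time (a new reading comes with each control period).
- camera(name): name is "scene" or "top"; returns a dict with "image" (384x512x3 uint8, red, green, blue), "depth" (384x512 float32, m along the optical axis (not along the pixel's ray), 0 where there is no reading), "camera_matrix" (3x3 intrinsics, pixels), "extrinsics" (4x4, takes a point from world to camera coordinates). Camera axes: x right, y up, looking along -z (the intrinsics and any distortion apply to the point x, -y, -z); pixel columns grow to the right and rows downward; lengths in m; the calibration is good to about 2 mm. A picture is of the moment at which its call begins.
- sign_off(): hands the job in; it is judged then, once.
Trained networks look in a picture, given as the dict that the camera call returned (one of the last four; its "shot" number tells which), for a name from the list of things; names that differ only in an ending like _2 or _b are one class to them, and where a whole thing is asked for, a point or a joint stands for the part that bears it (a point fixed in the world has none). Each returns a list of dicts, best first, with "p" (0 to 1); they miss things now and then, are a little off and sometimes report something else, mostly with a low value. They report only what shows in the picture. A call takes as long as a camera call. They do not tell look-alikes from the thing itself.
- boxes_of(thing, picture): "point" ([row, column] in pixels, amid what is visible of it).
- masks_of(thing, picture): "pixels" (384x512 bool, what is visible of it) and "point" ([row, column] in pixels, amid what is visible of it).
The state is a dict: "time": time; "q": joint angles; "joint_velocities": joint speeds; "joint_efforts": joint torques, N m; "ee_pos": TCP position; "tcp_rot": TCP orientation; "ft_force": force on the tool from outside, world axes, zero at the start; "wrist_torque": the same for the moment, N m; "gripper_width": finger opening in m; "grip_force": force on a finger pad.
Only numpy, scipy, OpenCV 4.12 (cv2) and the standard library are available. Lean on these libraries where they do the work, as an engineer would, in place of code of your own. Each camera call takes 0.05 s, during which the arm holds its last target. There are 200 camera calls.

### The job

Take the depth gauge out of its blue stand by its black grip and lower it gently into the bore of the aluminium block until you feel the rod you are holding touch bottom, with the orange stop still clear of the block. Then slide the stiff stop down the rod until it sits flat on the block's top face, hold it pressed there with about 10 N for a good second, and let go, leaving the gauge standing upright in the bore with the rod on the bottom and the stop on the face. Do not drop the rod and keep every push under 20 N, and leave the small parts lying around where they are.

Things in the scene. Friction and masses are not known exactly. Their poses are not given: they have to be found in the camera images.
- bored_block: Workpiece, fixed: aluminium block 115 x 80 x 60 mm (its x, y, z), origin at the centre of its underside. A blind bore, 14 mm wide, goes straight down into the top face, 18 mm from the centre towards -x; two screw heads at the +x end are decoration. The bore is 26 to 44 mm deep, different each time and not measured: it must be felt. Its floor is flat and hard.
- bore_mouth (a point): Centre of the bore's mouth, on the block's top face (60 mm above the bench); z points up.
- gauge_stand: Blue square stand 70 x 70 x 36 mm, fixed to the bench, origin at the centre of its underside. In its middle is a 13.5 mm hole, 30 mm deep, in which the depth gauge stands upright at the start, with its tip 6 mm above the bench.
- stand_mouth (a point): Centre of the stand's hole on the stand's top face.
- depth_gauge: Depth gauge, loose, about 0.2 kg, 110 mm long, origin at the tip of the rod, z along the rod to the grip: steel rod of 12 mm diameter (its last 5 mm taper to 7 mm), then a round black grip of 18 mm diameter from 83 to 110 mm above the tip, and an orange stop that slides on the rod.
- rod_tip (a point): Lower end of the gauge's rod, on its axis.
- grip_mid (a point): Middle of the gauge's black grip, 96.5 mm above the tip.
- stop (a joint): Position of the orange stop along the rod in m: 0 when its underside is 58 mm above the tip, growing as it slides down towards the tip, at most 0.045. The stop is stiff: it takes about 6 N to slide it (and a little more when moved fast), stays where it is left, and that part of a push goes into the rod. It starts at 0 to 0.004.
- stop_face (a point): Centre of the underside of the orange stop. The stop is a disc of 52 mm diameter, 8 mm thick, with a 21 mm hub on top up to 12 mm above the underside; the rod runs through its middle. Two fingertips, one on each side of the rod, can push down on the disc.
- gauge_a: Bystander, loose: small round pressure gauge with a black case and brass stem, 68 x 50 x 23 mm, lying on the bench; origin at the centre of its underside.
- nipple_a: Bystander, loose: brass double nipple 22 x 32 x 19 mm; origin at the centre of its underside.
- fitting_b: Bystander, loose: push-in fitting with a blue ring, 18 x 32 x 16 mm; origin at the centre of its underside.
- ptfe_roll: Bystander, loose: white tape roll with a blue core, 52 mm diameter, 13 mm high; origin at the centre of its underside.
Things that resemble listed ones, but are neither listed nor needed, are in the scene too. There is more than one size of the depth_gauge; the job needs the larger.

How it is judged:
On the way, in this order (a step that is already met when the one before it is completed fails the run):
1. the rod, still held by its grip (more than 2 N), touches the floor of the bore, the stop still clear of the block (horizontal distance between rod_tip and bore_mouth below 0.004 m and z of rod_tip in the frame of bore_mouth below -0.02 m and contact force between depth_gauge and bore_floor_pad above 0.8 N and contact force between the fingers and depth_gauge_c1 above 2 N and z of stop_face in the frame of bore_mouth above 0.005 m), for 0.2 s.
2. the stop is held pressed on the block's face (more than 3 N) while the rod bears on the floor (horizontal distance between rod_tip and bore_mouth below 0.004 m and z of rod_tip in the frame of bore_mouth below -0.02 m and contact force between depth_gauge and bore_floor_pad above 0.5 N and contact force between stop_c0 and bored_block above 3 N and z of stop_face in the frame of bore_mouth below 0.0015 m), for 0.7 s.
At the end, for the whole second after the job is handed in: The gauge stands upright (within 0.05 rad) and still in the bore, its tip on the bore's floor (within 1.5 mm) within 4 mm of the bore's axis, and the underside of the stop lies on the block's top face (within 1.5 mm above it) (horizontal distance between rod_tip and bore_mouth below 0.004 m and z of rod_tip in the frame of bore_mouth below -0.02 m and z of rod_tip in the frame of bore_floor below 0.0015 m and angle between depth_gauge's own z axis and vertical below 0.05 rad and linear speed of depth_gauge below 0.01 m/s and z of stop_face in the frame of bore_mouth between -0.003 and 0.0015 m); the robot touches nothing.
It fails at once if the rod presses on the bore's floor with more than 20 N (contact force between depth_gauge and bore_floor_pad above 20 N).
It fails at once if the stop presses on the block with more than 20 N (contact force between stop_c0 and bored_block above 20 N).
It fails at once if the rod is dropped or driven into the bore (faster than 0.25 m/s) (horizontal distance between rod_tip and bore_mouth below 0.004 m and z of rod_tip in the frame of bore_mouth below -0.004 m and linear speed of depth_gauge above 0.25 m/s).
It fails at once if a bystander part is moved more than 20 mm (distance of any of gauge_a, nipple_a, fitting_b, ptfe_roll from where it was at the start of the episode above 0.02 m).
It also fails if it takes over 67 s, if anything falls off the work surface, if the arm or the gripper's body presses on something with over 40 N, if the wrist force passes 120 N, or if a joint passes its speed limit or range.

## Working session

There is one attempt and no reset: what is moved stays moved. The work goes in short steps, Python scripts to look and compute and a tool call to move; the robot and the scene stay as the last step left them, time stands still between calls to the robot, and variables do not carry over. Pictures are saved under pics/ and viewed, at most 10 in all, crops included, and the job is handed in when it is done.

Besides the shell and the picture viewer there is one more tool, called in YAML: its name, and indented under it one key for each argument. play_rows: Moves the arm, as the interface text tells. Its arguments: {"type":"object","properties":{"deltas":{"type":"array"},"grip":{"type":"number"},"force":{"type":"number"}},"required":["deltas"]}

```bash
mkdir -p pics; cat > h.py <<'E'
from station import *
import numpy as np, cv2
def world(c,r,col,d=None):
    K=c["camera_matrix"];E=np.array(c["extrinsics"])
    d=c["depth"][int(round(r)),int(round(col))] if d is None else d
    x=(col-K[0][2])/K[0][0]*d; y=(r-K[1][2])/K[1][1]*d
    return (np.linalg.inv(E)@np.array([x,-y,-d,1]))[:3]
def cloud(c):
    K=np.array(c["camera_matrix"]);E=np.array(c["extrinsics"]);d=c["depth"]
    r,q=np.mgrid[0:384,0:512]
    P=np.stack([(q-K[0,2])/K[0,0]*d,-(r-K[1,2])/K[1,1]*d,-d,np.ones_like(d)],-1)
    return (P@np.linalg.inv(E).T)[...,:3]
def save(n,im): cv2.imwrite("pics/"+n+".png",cv2.cvtColor(im,cv2.COLOR_RGB2BGR))
E
python3 - <<'E'
from h import *
ims=[]
for n in("top","scene"):
    c=camera(n); ims.append(c["image"]);P=cloud(c)
    for t in("depth_gauge","gauge_stand","bored_block","stop"):
        for m in masks_of(t,c)[:4]:
            p=P[m["pixels"]&(c["depth"]>0)]
            print(n,t,round(m["p"],2),np.round(m["point"]),np.round(np.median(p,0),3),np.round(np.percentile(p,[2,98],axis=0),3).tolist())
save("top0",ims[0]);save("scene0",ims[1])
s=observe();print(s)
E
```

```text
top depth_gauge 0.55 [217. 304.] [ 0.58  -0.06   0.071] [[0.558, -0.087, 0.063], [0.605, -0.039, 0.118]]
top depth_gauge 0.55 [182. 312.] [ 0.675 -0.093  0.048] [[0.66, -0.119, -0.0], [0.694, -0.076, 0.08]]
top gauge_stand 0.73 [222. 294.] [ 0.571 -0.048  0.035] [[0.545, -0.098, 0.002], [0.617, -0.028, 0.063]]
top bored_block 0.95 [217. 208.] [0.573 0.185 0.06 ] [[0.517, 0.141, 0.022], [0.629, 0.23, 0.065]]
top stop 0.71 [182. 311.] [ 0.674 -0.095  0.048] [[0.66, -0.122, -0.001], [0.692, -0.079, 0.08]]
top stop 0.69 [215. 300.] [ 0.581 -0.061  0.07 ] [[0.558, -0.09, 0.047], [0.605, -0.039, 0.107]]
scene depth_gauge 0.87 [187. 327.] [ 0.577 -0.058  0.072] [[0.557, -0.087, 0.042], [0.605, -0.039, 0.118]]
scene depth_gauge 0.52 [165. 311.] [ 0.673 -0.09   0.049] [[0.659, -0.11, 0.009], [0.693, -0.075, 0.081]]
scene gauge_stand 0.71 [206. 326.] [ 0.565 -0.046  0.035] [[0.543, -0.099, 0.003], [0.612, -0.025, 0.04]]
scene gauge_stand 0.57 [190. 326.] [ 0.575 -0.057  0.071] [[0.556, -0.087, 0.064], [0.602, -0.038, 0.077]]
scene bored_block 0.94 [249. 234.] [0.553 0.195 0.06 ] [[0.51, 0.148,
[... 243 characters left out ...]
5, 'q': array([-1.30398628e+00,  4.23135820e-01,  1.62994954e+00,  1.41912308e-05,
        1.08861830e+00, -1.89958994e-02]), 'joint_velocities': array([ 0.00109391, -0.00113548, -0.00013859,  0.00129618,  0.00056135,
       -0.0002116 ]), 'joint_efforts': array([-8.84030705e-04, -5.44139707e+01, -2.73813558e+01,  6.43174793e-02,
        1.76789303e-02, -2.76372435e-05]), 'ee_pos': array([ 0.17622452, -0.59959353,  0.30263318]), 'tcp_rot': array([ 9.89807201e-01,  1.42413837e-01, -6.21169611e-07, -5.58526859e-05]), 'ft_force': array([ 0.19069906,  0.87578391, -0.11019305]), 'wrist_torque': array([-0.03521567,  0.00881553,  0.01983927]), 'grip_force': 0.0, 'gripper_width': 0.0878688733636483}
```

View pics/top0.png

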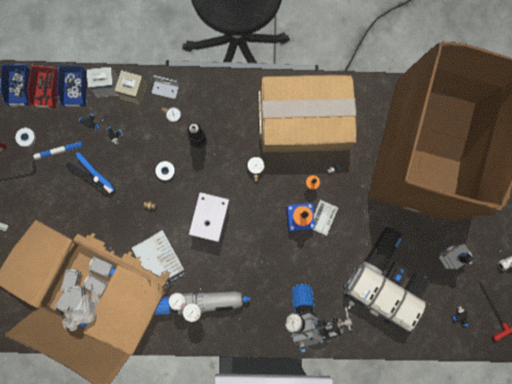

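View pics/scene0.png

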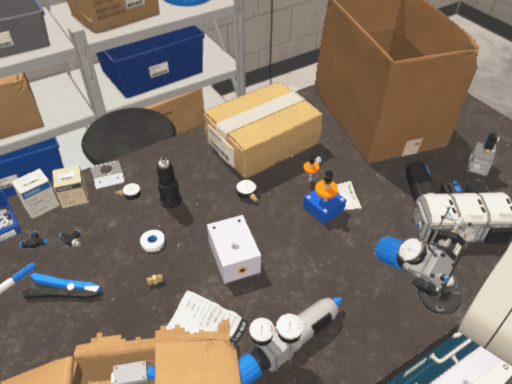

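The top view shows the gauge in the blue stand at (217,304), a smaller look-alike beside it at (182,312), and the block at (217,208) with its bore near (222,208). Both depth_gauge candidates have an orange stop. I choose the one in the stand: its grip top is at z 0.118, where 0.116 is expected. The other one reaches only 0.08.

```bash
python3 - <<'E'
from h import *
tiles=[]
for n in("top","scene"):
    c=camera(n);P=cloud(c);im=c["image"];Z=P[...,2];g=cv2.cvtColor(im,cv2.COLOR_RGB2GRAY)
    blk=(abs(P[...,0]-.573)<.09)&(abs(P[...,1]-.187)<.09)
    top=blk&(abs(Z-.06)<.004)
    R=cv2.minAreaRect((P[top][:,:2]*1000).astype(np.float32)); print(n,"block top",R,top.sum(), np.median(Z[top]))
    # dark pixels within convex hull of the top face
    h=np.zeros(g.shape,np.uint8); pts=np.argwhere(top)[:,::-1].astype(np.int32)
    cv2.fillConvexPoly(h,cv2.convexHull(pts),255); h=cv2.erode(h,np.ones((5,5)))
    med=np.median(g[h>0]); w=np.where((h>0)&(g<med-40),med-g.astype(float),0)
    k,lab,st,ce=cv2.connectedComponentsWithStats((w>0).astype(np.uint8))
    K=c["camera_matrix"];E=np.array(c["extrinsics"]);Ei=np.linalg.inv(E)
    def atz(r,q,z):
        a=Ei[:3,3];d=world(c,r,q,1.)-a; return a+d*(z-a[2])/d[2]
    for i in range(1,k):
        rr,cc=np.where(lab==i);ww=w[rr,cc];r,q=(rr*ww).sum()/ww.sum(),(cc*ww).sum()/ww.sum()
        print(" dark",st[i][4],round(r,1),round(q,1),np.round(atz(r,q,.06),4))
    gz=(abs(P[...,0]-.58)<.06)&(abs(P[...,1]+.06)<.06)
    gr=gz&(Z>.09); print(" grip",gr.sum(),np.round(np.median(P[gr],0),4),np.round(P[gr].min(0),4),np.round(P[gr].max(0),4))
    gt=gz&(Z>.112); print(" griptop",gt.sum(),np.round(P[gt].mean(0),4))
    hs=cv2.cvtColor(im,cv2.COLOR_RGB2HSV); o=gz&(hs[...,0]<18)&(hs[...,1]>150)&(Z>.06)&(Z<.08)
    print(" disc",o.sum(),cv2.minEnclosingCircle((P[o][:,:2]*1000).astype(np.float32)),np.percentile(Z[o],[10,50,90]))
    s=gz&(abs(Z-.036)<.004);print(" stand",cv2.minAreaRect((P[s][:,:2]*1000).astype(np.float32)))
    for t,(r,q) in {"g":(205,310) if n=="top" else (190,325),"b":(217,208) if n=="top" else (245,235)}.items():
        tiles.append(cv2.resize(im[r-35:r+35,q-40:q+40],(400,350),interpolation=cv2.INTER_CUBIC))
save("crops",np.vstack([np.hstack(tiles[:2]),np.hstack(tiles[2:])])[:, :][:600] if 0 else cv2.resize(np.vstack([np.hstack(tiles[:2]),np.hstack(tiles[2:])]),(684,600)))
E
```

```text
top block top ((574.0245971679688, 186.99742126464844), (80.21057891845703, 115.05561828613281), 77.6825942993164) 1111 0.060097975027606276
 dark 9 198.1 202.6 [0.6237 0.2044 0.06  ]
 dark 9 203.0 222.9 [0.6118 0.1496 0.06  ]
 dark 31 222.8 206.8 [0.5575 0.1909 0.06  ]
 grip 47 [ 0.5803 -0.0623  0.1146] [ 0.5731 -0.0727  0.0948] [ 0.5906 -0.0549  0.1201]
 griptop 38 [ 0.5822 -0.0637  0.1154]
 disc 212 ((582.3521118164062, -63.45772933959961), 24.935522079467773) [0.06714705 0.07035226 0.07382323]
 stand ((582.1680908203125, -63.733177185058594), (69.9644546508789, 70.67134094238281), 7.209672451019287)
scene block top ((573.389892578125, 187.470947265625), (81.44703674316406, 118.38982391357422), 78.09339141845703) 1710 0.06073024378465158
 dark 8 220.3 238.8 [0.6113 0.1505 0.06  ]
 dark 9 227.2 213.7 [0.6231 0.2055 0.06  ]
 dark 26 246.4 234.6 [0.5551 0.194  0.06  ]
 grip 102 [ 0.5777 -0.0599  0.1099] [ 0.5725 -0.0708  0.0919] [ 0.5896 -0.0528  0.1196]
 griptop 46 [ 0.5806 -0.0621  0.1161]
 disc 146 ((580.8761596679688, -63.417442321777344), 26.921022415161133) [0.06651311 0.07074215 0.07435214]
 stand ((582.4061279296875, -62.30728530883789), (73.01173400878906, 73.1316146850586), 6.702170372009277)
```

View pics/crops.png

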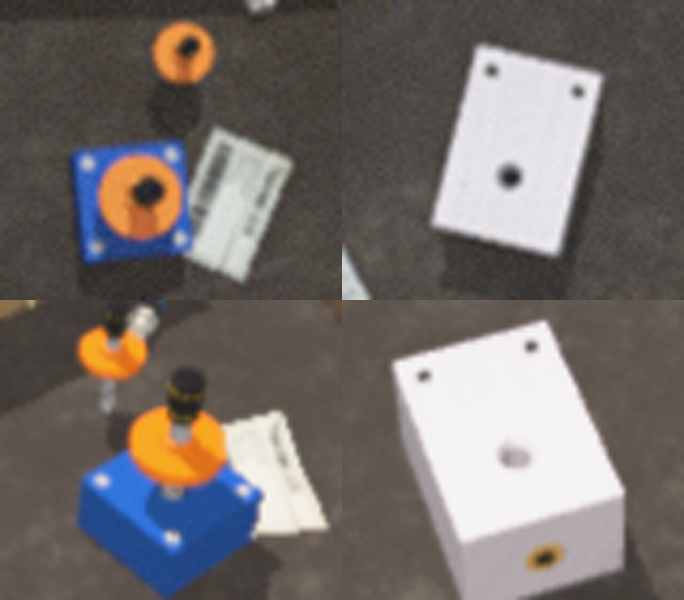

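The crop confirms it: the large gauge stands in the stand with its black grip up. The bore is at (0.5565, 0.1910) from the block's geometry and from the dark spot, and the gauge axis is at (0.582, -0.0635). Next I check the corridor heights.

```bash
python3 - <<'E'
from h import *
c=camera("top");P=cloud(c);ok=c["depth"]>0
def hmax(a,b,w):
    a,b=np.array(a),np.array(b);L=np.linalg.norm(b-a);u=(b-a)/L
    r=P[...,:2]-a;t=r@u;n=abs(r@np.array([-u[1],u[0]]));m=ok&(t>-.05)&(t<L+.1)&(n<w)
    q=P[m];i=q[:,2].argsort()[-1:];print(np.round(q[i],3),np.round(np.percentile(q[:,2],99),3))
hmax((.176,-.6),(.582,-.0635),.12); hmax((.582,-.0635),(.5565,.191),.12)
c2=camera("scene");P=cloud(c2);ok=c2["depth"]>0
hmax((.582,-.0635),(.5565,.191),.12)
E
```

```text
[[ 0.585 -0.064  0.12 ]] 0.085
[[ 0.585 -0.064  0.12 ]] 0.072
[[ 0.582 -0.056  0.119]] 0.075
```

play_rows:
  deltas: [1.5,-1.1,0,0,0,0.03,4.5,-3.3,0,0,0,0.06,7.5,-5.55,0,0,0,0.09,10.5,-7.8,0,0,0,0.12,13.5,-10,0,0,0,0.15,16.5,-12.2,0,0,0,0.18,19.5,-14.4,0,0,0,0.21,22.5,-16.7,0,0,0,0.24,25.5,-18.9,0,0,0,0.27,28.5,-21.1,0,0,0,0.286,31.5,-23.3,0,0,0,0.286,34.5,-25.5,0,0,0,0.286,37.5,-27.8,0,0,0,0.286,40.5,-30,0,0,0,0.286,43.5,-32.2,0,0,0,0.286,46.5,-34.4,0,0,0,0.286,49.5,-36.6,0,0,0,0.286,52.5,-38.9,0,0,0,0.286,54.04,-40.0,0,0,0,0.286,54.04,-40.0,0,0,0,0.286]
  grip: -1
  force: 25

```text
time: 2.37
ee_pos: [0.5841, -0.0604, 0.3028]
tcp_rot: [1.0, 0.002, 0.001, -0.0]
ft_force: [0.6, -0.2, -0.3]
gripper_width: 0.0876
grip_force: 0.0
```

play_rows:
  deltas: [0,0,1,0,0,0,0,0,3,0,0,0,0,0,5,0,0,0,0,0,7,0,0,0,0,0,9,0,0,0,0,0,10,0,0,0,0,0,10,0,0,0,0,0,10,0,0,0,0,0,10,0,0,0]

```text
time: 3.12
ee_pos: [0.5823, -0.0641, 0.2036]
tcp_rot: [1.0, -0.0, 0.001, 0.0]
ft_force: [-0.5, 0.9, 0.3]
gripper_width: 0.0881
grip_force: 0.0
```

```bash
python3 - <<'E'
from h import *
s=observe();print(s["ee_pos"],s["tcp_rot"],s["ft_force"])
c=camera("scene");save("s1",cv2.resize(c["image"][90:240,240:440],(800,600),interpolation=cv2.INTER_CUBIC))
E
```

```text
[ 0.58226387 -0.06406689  0.2035884 ] [ 9.99999699e-01 -4.16346674e-04  6.45021514e-04  1.11380559e-04] [-0.50298937  0.88150704  0.2877965 ]
```

View pics/s1.png

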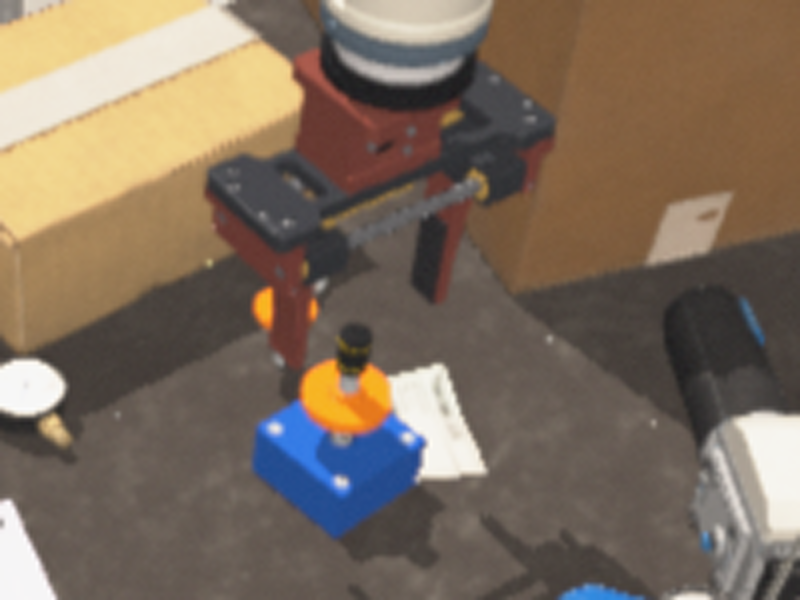

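The fingers straddle the gauge: grip at about (350,350) in the crop, centred between the fingers. I descend and close.

play_rows:
  deltas: [0,0,0.5,0,0,0,0,0,1.5,0,0,0,0,0,2.5,0,0,0,0,0,3.3,0,0,0,0,0,3.8,0,0,0,0,0,3.8,0,0,0,0,0,3.8,0,0,0]

```text
time: 3.75
ee_pos: [0.5817, -0.0634, 0.164]
tcp_rot: [1.0, -0.0, -0.001, -0.0]
ft_force: [0.2, 0.8, 0.6]
gripper_width: 0.0881
grip_force: 0.0
```

play_rows:
  deltas: [0,0,0,0,0,0,0,0,0,0,0,0,0,0,0,0,0,0,0,0,0,0,0,0,0,0,0,0,0,0,0,0,0,0,0,0,0,0,0,0,0,0,0,0,0,0,0,0,0,0,0,0,0,0,0,0,0,0,0,0,0,0,0,0,0,0,0,0,0,0,0,0]
  grip: 1
  force: 25

```text
time: 4.75
ee_pos: [0.5819, -0.0636, 0.1647]
tcp_rot: [1.0, -0.0, 0.0, 0.0]
ft_force: [-0.4, -0.1, -0.9]
gripper_width: 0.0174
grip_force: 25.0
```

play_rows:
  deltas: [0,0,-0.2,0,0,0,0,0,-0.8,0,0,0,0,0,-1.6,0,0,0,0,0,-2.5,0,0,0,0,0,-3.5,0,0,0,0,0,-4.5,0,0,0,0,0,-5.5,0,0,0,0,0,-6.5,0,0,0,0,0,-7.5,0,0,0,0,0,-8.5,0,0,0,0,0,-9.2,0,0,0,0,0,-9.5,0,0,0,0,0,-9.5,0,0,0,0,0,-9.5,0,0,0]

```text
time: 5.92
ee_pos: [0.5818, -0.0635, 0.2596]
tcp_rot: [1.0, -0.0, -0.0, -0.0]
ft_force: [0.4, 0.9, -3.0]
gripper_width: 0.0171
grip_force: 25.0
```

play_rows:
  deltas: [-0.05,-0.6,0,0,0,0,-0.2,-2,0,0,0,0,-0.4,-4,0,0,0,0,-0.6,-6,0,0,0,0,-0.8,-8,0,0,0,0,-1,-10,0,0,0,0,-1.2,-12,0,0,0,0,-1.4,-14,0,0,0,0,-1.6,-16,0,0,0,0,-1.8,-18,0,0,0,0,-2,-20,0,0,0,0,-2.2,-22,0,0,0,0,-2.4,-24,0,0,0,0,-2.5,-25,0,0,0,0,-2.55,-25.45,0,0,0,0,-2.55,-25.45,0,0,0,0,-2.55,-25.45,0,0,0,0,-2.55,-25.45,0,0,0,0,-2.55,-25.45,0,0,0,0]

```text
time: 7.5
ee_pos: [0.5566, 0.1901, 0.2597]
tcp_rot: [1.0, -0.001, -0.0, 0.0]
ft_force: [-0.5, 0.3, -2.8]
gripper_width: 0.0175
grip_force: 25.0
```

```bash
python3 - <<'E'
from h import *
s=observe();print(s["ee_pos"],s["tcp_rot"],s["ft_force"],s["wrist_torque"])
ims=[]
for n in("scene","top"):
    c=camera(n);P=cloud(c)
    for t in("stop","depth_gauge"):
        for m in masks_of(t,c)[:3]:
            print(n,t,round(m["p"],2),np.round(m["point"]),np.round(np.median(P[m["pixels"]],0),3))
    ims.append(c["image"])
    near=(np.hypot(P[...,0]-.5565,P[...,1]-.191)<.05)
    hs=cv2.cvtColor(c["image"],cv2.COLOR_RGB2HSV);o=near&(hs[...,0]<18)&(hs[...,1]>150)
    if o.sum()>20:print(n,"disc",o.sum(),cv2.minEnclosingCircle((P[o][:,:2]*1000).astype(np.float32)),np.percentile(P[o][:,2],[10,50,90]))
a=cv2.resize(ims[0][150:290,170:290],(514,600),interpolation=cv2.INTER_CUBIC)
save("s2",a)
E
```

```text
[0.55660561 0.19013473 0.25966261] [ 9.99999761e-01 -6.84869062e-04 -4.18311410e-05  8.21485445e-05] [-0.48732822  0.26535566 -2.7546581 ] [ 0.05680274  0.07583099 -0.05747112]
scene stop 0.71 [216. 237.] [0.55  0.193 0.166]
scene stop 0.56 [217. 236.] [0.546 0.197 0.166]
scene stop 0.51 [170. 312.] [ 0.671 -0.088  0.049]
scene depth_gauge 0.74 [209. 235.] [0.549 0.194 0.166]
scene depth_gauge 0.68 [168. 314.] [ 0.674 -0.091  0.048]
scene disc 277 ((554.5343627929688, 191.0435791015625), 26.47615623474121) [0.16243262 0.16582577 0.17030132]
top stop 0.7 [184. 311.] [ 0.674 -0.089  0.047]
top stop 0.35 [234. 208.] [0.525 0.178 0.06 ]
top depth_gauge 0.54 [183. 312.] [ 0.675 -0.09   0.048]
```

View pics/s2.png

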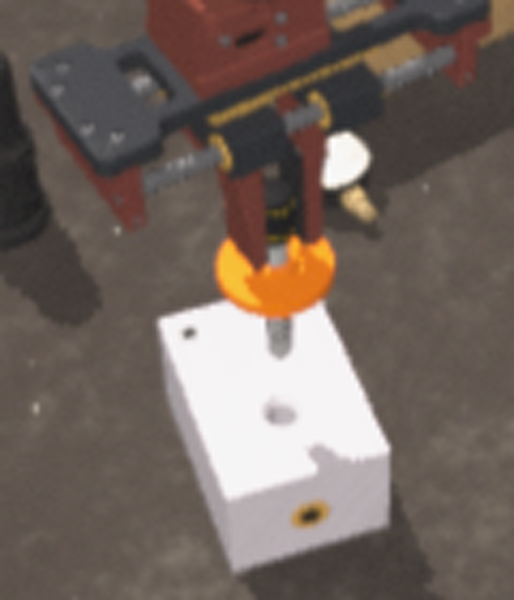

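The rod hangs vertically above the bore: tip at about (280,350) in the crop, bore at (280,412). I lower it to just above the face.

play_rows:
  deltas: [0,0,0.5,0,0,0,0,0,1.3,0,0,0,0,0,2.1,0,0,0,0,0,2.8,0,0,0,0,0,3.3,0,0,0,0,0,3.5,0,0,0,0,0,3.5,0,0,0]

```text
time: 8.38
ee_pos: [0.5562, 0.1909, 0.2237]
tcp_rot: [1.0, -0.0, -0.001, 0.0]
ft_force: [-0.2, -0.1, -2.4]
gripper_width: 0.0171
grip_force: 25.0
```

```bash
python3 - <<'E'
from h import *
c=camera("scene")
save("s3",cv2.resize(c["image"][190:280,190:280],(600,600),interpolation=cv2.INTER_CUBIC))
E
```

```text
(no output)
```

View pics/s3.png

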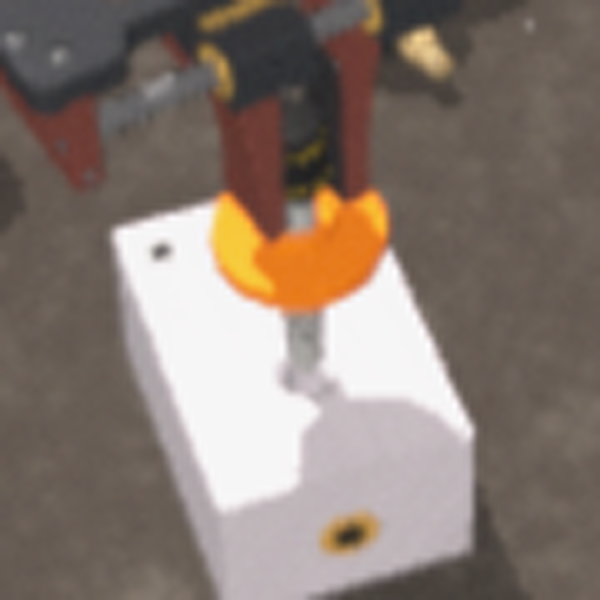

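The tip at about (303,370) points straight at the bore at (305,383). I enter slowly.

play_rows:
  deltas: [0,0,0.15,0,0,0,0,0,0.3,0,0,0,0,0,0.45,0,0,0,0,0,0.6,0,0,0,0,0,0.75,0,0,0,0,0,0.9,0,0,0,0,0,1.0,0,0,0,0,0,1.0,0,0,0]

```text
time: 9.1
ee_pos: [0.5563, 0.191, 0.2144]
tcp_rot: [1.0, -0.0, -0.0, 0.0]
ft_force: [-0.5, 0.4, -1.6]
gripper_width: 0.0174
grip_force: 25.0
```

play_rows:
  deltas: [0,0,0.15,0,0,0,0,0,0.3,0,0,0,0,0,0.45,0,0,0,0,0,0.6,0,0,0,0,0,0.75,0,0,0,0,0,0.8,0,0,0,0,0,0.8,0,0,0]

```text
time: 9.68
ee_pos: [0.5564, 0.191, 0.2065]
tcp_rot: [1.0, -0.0, -0.0, 0.0]
ft_force: [-0.4, -0.2, -2.4]
gripper_width: 0.0174
grip_force: 25.0
```

play_rows:
  deltas: [0,0,0.2,0,0,0,0,0,0.4,0,0,0,0,0,0.6,0,0,0,0,0,0.8,0,0,0,0,0,1.0,0,0,0,0,0,1.2,0,0,0,0,0,1.2,0,0,0,0,0,1.2,0,0,0]

```text
time: 10.35
ee_pos: [0.5564, 0.191, 0.1945]
tcp_rot: [1.0, -0.0, -0.0, 0.0]
ft_force: [0.4, 0.4, -1.7]
gripper_width: 0.0173
grip_force: 25.0
```

play_rows:
  deltas: [0,0,0.05,0,0,0,0,0,0.1,0,0,0,0,0,0.15,0,0,0,0,0,0.15,0,0,0,0,0,0.15,0,0,0]
  force: 10

```text
time: 10.77
ee_pos: [0.5565, 0.191, 0.1932]
tcp_rot: [1.0, -0.0, -0.0, -0.0]
ft_force: [0.2, -0.9, -2.0]
gripper_width: 0.0179
grip_force: 10.0
```

play_rows:
  deltas: [0,0,0.05,0,0,0,0,0,0.1,0,0,0,0,0,0.1,0,0,0,0,0,0.1,0,0,0]

```text
time: 11.1
ee_pos: [0.5565, 0.191, 0.1922]
tcp_rot: [1.0, -0.0, -0.0, 0.0]
ft_force: [0.3, 0.2, -2.1]
gripper_width: 0.0175
grip_force: 10.0
```

play_rows:
  deltas: [0,0,0.05,0,0,0,0,0,0.1,0,0,0,0,0,0.1,0,0,0,0,0,0.1,0,0,0]

```text
time: 11.43
ee_pos: [0.5565, 0.191, 0.1911]
tcp_rot: [1.0, -0.0, -0.0, 0.0]
ft_force: [0.6, -1.0, -2.5]
gripper_width: 0.0175
grip_force: 10.0
```

play_rows:
  deltas: [0,0,0.05,0,0,0,0,0,0.1,0,0,0,0,0,0.1,0,0,0,0,0,0.1,0,0,0]

```text
time: 11.77
ee_pos: [0.5565, 0.191, 0.1901]
tcp_rot: [1.0, -0.0, -0.0, 0.0]
ft_force: [-1.0, 0.5, -2.5]
gripper_width: 0.0177
grip_force: 10.0
```

play_rows:
  deltas: [0,0,0.05,0,0,0,0,0,0.1,0,0,0,0,0,0.1,0,0,0,0,0,0.1,0,0,0]

```text
time: 12.1
ee_pos: [0.5565, 0.191, 0.1891]
tcp_rot: [1.0, -0.0, -0.0, 0.0]
ft_force: [0.9, 0.5, -2.3]
gripper_width: 0.0176
grip_force: 10.0
```

play_rows:
  deltas: [0,0,0.05,0,0,0,0,0,0.1,0,0,0,0,0,0.1,0,0,0,0,0,0.1,0,0,0]

```text
time: 12.43
ee_pos: [0.5565, 0.191, 0.1881]
tcp_rot: [1.0, -0.0, -0.0, 0.0]
ft_force: [0.4, 0.2, -2.5]
gripper_width: 0.0177
grip_force: 10.0
```

play_rows:
  deltas: [0,0,0.05,0,0,0,0,0,0.1,0,0,0,0,0,0.1,0,0,0,0,0,0.1,0,0,0]

```text
time: 12.77
ee_pos: [0.5564, 0.191, 0.1871]
tcp_rot: [1.0, -0.0, -0.0, 0.0]
ft_force: [0.5, -0.1, -2.0]
gripper_width: 0.0177
grip_force: 10.0
```

play_rows:
  deltas: [0,0,0.05,0,0,0,0,0,0.1,0,0,0,0,0,0.1,0,0,0,0,0,0.1,0,0,0]

```text
time: 13.1
ee_pos: [0.5565, 0.191, 0.1861]
tcp_rot: [1.0, -0.0, -0.0, 0.0]
ft_force: [0.3, 0.0, -2.4]
gripper_width: 0.0172
grip_force: 10.0
```

play_rows:
  deltas: [0,0,0.05,0,0,0,0,0,0.1,0,0,0,0,0,0.1,0,0,0,0,0,0.1,0,0,0]

```text
time: 13.43
ee_pos: [0.5565, 0.191, 0.1851]
tcp_rot: [1.0, -0.0, -0.0, -0.0]
ft_force: [-0.8, -0.6, -1.8]
gripper_width: 0.0173
grip_force: 10.0
```

play_rows:
  deltas: [0,0,0.05,0,0,0,0,0,0.1,0,0,0,0,0,0.1,0,0,0,0,0,0.1,0,0,0]

```text
time: 13.77
ee_pos: [0.5566, 0.1911, 0.1844]
tcp_rot: [1.0, -0.0, 0.0, -0.0]
ft_force: [-0.0, -0.4, 0.9]
gripper_width: 0.0176
grip_force: 10.0
```

play_rows:
  deltas: [0,0,0.05,0,0,0,0,0,0.1,0,0,0,0,0,0.1,0,0,0,0,0,0.1,0,0,0]

```text
time: 14.1
ee_pos: [0.5572, 0.1912, 0.1842]
tcp_rot: [1.0, -0.0, 0.001, -0.0]
ft_force: [-0.2, -0.0, 6.3]
gripper_width: 0.0179
grip_force: 10.0
```

play_rows:
  deltas: [0,0,0.05,0,0,0,0,0,0.1,0,0,0,0,0,0.1,0,0,0,0,0,0.1,0,0,0]

```text
time: 14.43
ee_pos: [0.5578, 0.1913, 0.1839]
tcp_rot: [1.0, -0.0, 0.002, -0.0]
ft_force: [-0.2, -0.4, 9.2]
gripper_width: 0.0177
grip_force: 10.0
```

Bottom felt at TCP z of about 0.1845, which makes the bore about 34 mm deep. I hold briefly, unload, then open partly to straddle the stop.

play_rows:
  deltas: [0,0,0,0,0,0,0,0,0,0,0,0,0,0,-0.1,0,0,0,0,0,-0.17,0,0,0,0,0,-0.17,0,0,0,0,0,-0.17,0,0,0]

```text
time: 14.93
ee_pos: [0.5567, 0.1911, 0.1841]
tcp_rot: [1.0, -0.0, 0.0, -0.0]
ft_force: [-0.2, -0.4, 4.5]
gripper_width: 0.0174
grip_force: 10.0
```

play_rows:
  deltas: [0,0,0,0,0,0,0,0,0,0,0,0,0,0,0,0,0,0,0,0,0,0,0,0,0,0,0,0,0,0,0,0,0,0,0,0]
  grip: 0.36
  force: 10

```text
time: 15.43
ee_pos: [0.5564, 0.191, 0.1837]
tcp_rot: [1.0, -0.0, -0.0, 0.0]
ft_force: [0.0, 0.0, -0.3]
gripper_width: 0.0282
grip_force: 0.0
```

```bash
python3 - <<'E'
from h import *
s=observe();print(s["ee_pos"],s["ft_force"],s["gripper_width"])
c=camera("scene");P=cloud(c)
near=(np.hypot(P[...,0]-.5565,P[...,1]-.191)<.05)
hs=cv2.cvtColor(c["image"],cv2.COLOR_RGB2HSV);o=near&(hs[...,0]<18)&(hs[...,1]>150)
print(o.sum(),cv2.minEnclosingCircle((P[o][:,:2]*1000).astype(np.float32)),np.percentile(P[o][:,2],[10,50,90]))
save("s4",cv2.resize(c["image"][190:280,190:280],(600,600),interpolation=cv2.INTER_CUBIC))
E
```

```text
[0.55639255 0.1909786  0.18373924] [ 0.03438991  0.00260612 -0.32700233] 0.028205777492547022
241 ((552.1402587890625, 192.80984497070312), 24.939817428588867) [0.08788693 0.09063462 0.10487337]
```

View pics/s4.png

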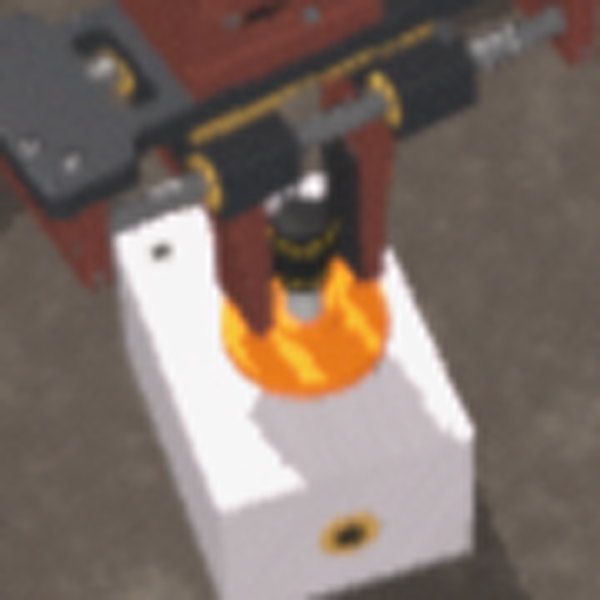

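The fingers straddle the grip above the stop's disc: disc at (305,345), fingertips either side. Now I approach and begin the slide.

play_rows:
  deltas: [0,0,0.2,0,0,0,0,0,0.4,0,0,0,0,0,0.6,0,0,0,0,0,0.8,0,0,0,0,0,1.0,0,0,0,0,0,1.15,0,0,0,0,0,1.25,0,0,0,0,0,1.35,0,0,0,0,0,1.45,0,0,0,0,0,1.55,0,0,0,0,0,1.65,0,0,0,0,0,1.7,0,0,0,0,0,1.75,0,0,0,0,0,1.75,0,0,0]

```text
time: 16.65
ee_pos: [0.5569, 0.1911, 0.167]
tcp_rot: [1.0, -0.0, 0.001, -0.0]
ft_force: [0.0, -1.1, 5.3]
gripper_width: 0.028
grip_force: 2.4
```

play_rows:
  deltas: [0,0,0.1,0,0,0,0,0,0.2,0,0,0,0,0,0.3,0,0,0,0,0,0.4,0,0,0,0,0,0.5,0,0,0,0,0,0.5,0,0,0]

```text
time: 17.15
ee_pos: [0.5569, 0.191, 0.1619]
tcp_rot: [1.0, -0.0, 0.0, -0.0]
ft_force: [-0.5, -0.8, 4.8]
gripper_width: 0.0286
grip_force: 2.3
```

Sliding steadily at about 6 N.

play_rows:
  deltas: [0,0,0.1,0,0,0,0,0,0.2,0,0,0,0,0,0.3,0,0,0,0,0,0.4,0,0,0,0,0,0.5,0,0,0,0,0,0.6,0,0,0,0,0,0.7,0,0,0,0,0,0.8,0,0,0,0,0,0.9,0,0,0,0,0,1.0,0,0,0,0,0,1.05,0,0,0,0,0,1.05,0,0,0]

```text
time: 18.15
ee_pos: [0.5568, 0.191, 0.1514]
tcp_rot: [1.0, -0.0, 0.0, -0.0]
ft_force: [-0.5, -1.7, 5.5]
gripper_width: 0.0281
grip_force: 2.3
```

play_rows:
  deltas: [0,0,0.05,0,0,0,0,0,0.1,0,0,0,0,0,0.1,0,0,0]

```text
time: 18.4
ee_pos: [0.5568, 0.191, 0.1505]
tcp_rot: [1.0, -0.0, 0.0, -0.0]
ft_force: [-0.5, -0.8, 4.9]
gripper_width: 0.0284
grip_force: 2.6
```

play_rows:
  deltas: [0,0,0.05,0,0,0,0,0,0.1,0,0,0,0,0,0.1,0,0,0]

```text
time: 18.65
ee_pos: [0.5568, 0.191, 0.1495]
tcp_rot: [1.0, -0.0, 0.0, -0.0]
ft_force: [-1.1, -0.9, 4.9]
gripper_width: 0.028
grip_force: 2.6
```

play_rows:
  deltas: [0,0,0.05,0,0,0,0,0,0.1,0,0,0,0,0,0.1,0,0,0]

```text
time: 18.9
ee_pos: [0.5569, 0.191, 0.1487]
tcp_rot: [1.0, -0.0, 0.0, -0.0]
ft_force: [-1.7, -0.9, 6.9]
gripper_width: 0.028
grip_force: 3.2
```

play_rows:
  deltas: [0,0,0.05,0,0,0,0,0,0.05,0,0,0,0,0,0.05,0,0,0]

```text
time: 19.15
ee_pos: [0.5568, 0.191, 0.1484]
tcp_rot: [1.0, -0.0, 0.0, -0.0]
ft_force: [-1.1, -1.9, 9.7]
gripper_width: 0.0281
grip_force: 4.5
```

play_rows:
  deltas: [0,0,0.05,0,0,0,0,0,0.05,0,0,0,0,0,0.05,0,0,0,0,0,0.05,0,0,0]

```text
time: 19.48
ee_pos: [0.5568, 0.191, 0.1483]
tcp_rot: [1.0, -0.0, 0.0, -0.0]
ft_force: [-3.6, -1.1, 13.7]
gripper_width: 0.0283
grip_force: 6.6
```

Resistance rose at the face, as expected. I press slightly more and hold for about 1.6 s.

play_rows:
  deltas: [0,0,0.02,0,0,0,0,0,0.02,0,0,0,0,0,0.02,0,0,0,0,0,0.02,0,0,0,0,0,0.02,0,0,0,0,0,0.02,0,0,0,0,0,0.02,0,0,0,0,0,0.02,0,0,0,0,0,0.02,0,0,0,0,0,0.02,0,0,0,0,0,0.02,0,0,0,0,0,0.02,0,0,0,0,0,0.02,0,0,0,0,0,0.02,0,0,0,0,0,0.02,0,0,0,0,0,0.02,0,0,0,0,0,0.02,0,0,0,0,0,0.02,0,0,0,0,0,0.02,0,0,0,0,0,0.02,0,0,0]

```text
time: 21.15
ee_pos: [0.5568, 0.191, 0.1483]
tcp_rot: [1.0, -0.0, 0.0, -0.0]
ft_force: [-3.8, -1.3, 16.0]
gripper_width: 0.0283
grip_force: 7.5
```

```bash
python3 - <<'E'
from h import *
c=camera("scene");P=cloud(c)
hs=cv2.cvtColor(c["image"],cv2.COLOR_RGB2HSV);o=(np.hypot(P[...,0]-.5565,P[...,1]-.191)<.05)&(hs[...,0]<18)&(hs[...,1]>150)
print(o.sum(),np.percentile(P[o][:,2],[10,50,90]))
save("s5",cv2.resize(c["image"][190:280,190:280],(600,600),interpolation=cv2.INTER_CUBIC))
E
```

```text
196 [0.06488974 0.06920629 0.07676636]
```

View pics/s5.png

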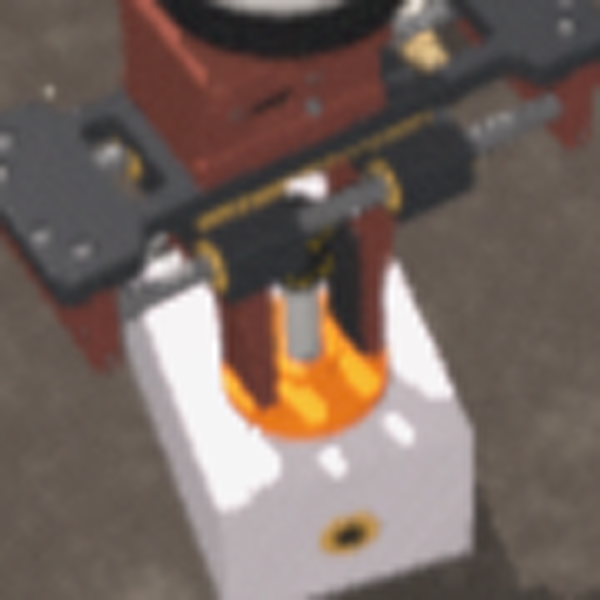

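The stop sits flat on the face: disc around (305,395), its front edge on the block. I lift off slowly, then clear.

play_rows:
  deltas: [0,0,-0.1,0,0,0,0,0,-0.2,0,0,0,0,0,-0.3,0,0,0,0,0,-0.5,0,0,0,0,0,-0.7,0,0,0,0,0,-0.7,0,0,0]

```text
time: 21.7
ee_pos: [0.5567, 0.1911, 0.1539]
tcp_rot: [1.0, -0.0, 0.0, -0.0]
ft_force: [0.5, -0.7, -0.4]
gripper_width: 0.0285
grip_force: 0.0
```

play_rows:
  deltas: [0,0,-0.2,0,0,0,0,0,-0.6,0,0,0,0,0,-1.2,0,0,0,0,0,-2,0,0,0,0,0,-3,0,0,0,0,0,-4,0,0,0,0,0,-5,0,0,0,0,0,-6,0,0,0,0,0,-7,0,0,0,0,0,-8,0,0,0,0,0,-9,0,0,0,0,0,-10,0,0,0,0,0,-11,0,0,0,0,0,-12,0,0,0,0,0,-12,0,0,0,0,0,-12,0,0,0]
  grip: -0.1

```text
time: 23.03
ee_pos: [0.5567, 0.1911, 0.2743]
tcp_rot: [1.0, -0.0, 0.001, -0.0]
ft_force: [0.3, -0.5, -0.7]
gripper_width: 0.0482
grip_force: 0.0
```

```bash
python3 - <<'E'
from h import *
s=observe();print(s["time"],s["ee_pos"],s["ft_force"])
c=camera("scene");P=cloud(c)
hs=cv2.cvtColor(c["image"],cv2.COLOR_RGB2HSV);n=(np.hypot(P[...,0]-.5565,P[...,1]-.191)<.035);o=n&(hs[...,0]<18)&(hs[...,1]>150)
A=np.c_[P[o][:,:2],np.ones(o.sum())];z=P[o][:,2]
print(o.sum(),np.percentile(z,[5,50,95])); g=n&(P[...,2]>.105)&(P[...,2]<.15);print("grip",np.median(P[g],0),P[g].max(0))
save("s6",cv2.resize(c["image"][170:280,180:290],(600,600),interpolation=cv2.INTER_CUBIC))
E
```

```text
23.0333 [0.55671398 0.19107942 0.27433979] [ 0.26519039 -0.52285599 -0.69079556]
118 [0.06285465 0.0683852  0.07678654]
grip [0.55050036 0.19372535 0.13125388] [0.5633398  0.20129625 0.13884458]
```

View pics/s6.png

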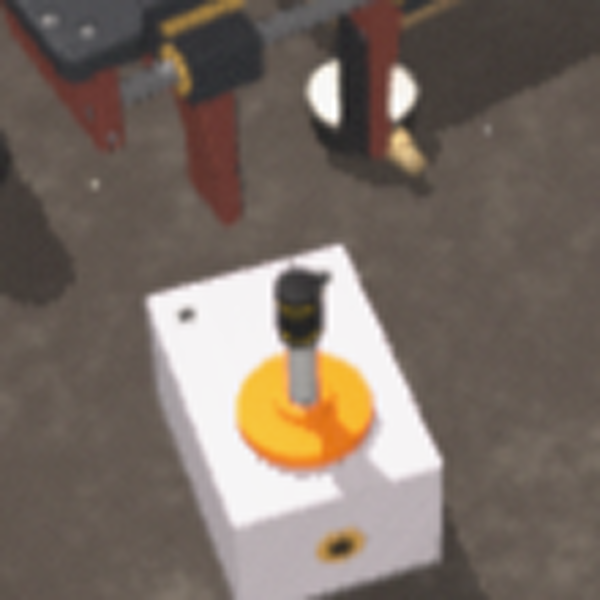

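The gauge stands upright at (300,330) in the crop, with the stop flat on the face and the fingers clear. I hand the job in.

```bash
python3 -c "
from station import *
print(sign_off())"
```

```text
the job is handed in; nothing more can be done
None
```

I handed the job in at about 23 s: the gauge stands upright in the bore (about 34 mm deep), rod on the bottom, stop flat on the face after a 1.6 s press at 16 N total finger force (about 10 N of it estimated on the block), gripper clear; the station returned no verdict.

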